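# Ink the long stamp and hold it poised over the card

### The job

Take the long rectangular stamp from the wooden tray and press its face squarely onto the middle of the ink pad, lengthwise like the pad, until the sprung pad sinks about half of its travel. Then carry it over the pencil organiser, clear of the pencils, and finish still holding it level and still about a centimetre above the card, lined up inside the printed rectangular frame (either way round) and never touching the card or its board, ready for someone to check before it is pressed. Do not set it down or let go at the end, and leave the organiser and everything else on the table where it is.

Things in the scene. Friction and masses are not known exactly. Their poses are not given: they have to be found in the camera images.
- long_stamp: The stamp to use: wooden, loose, about 0.12 kg. Origin at the centre of its underside, z up, x along its length. Rubber face 70 x 28 mm, 4 mm thick; block 74 x 32 mm from 4 to 24 mm height; centred upright bar handle 50 mm long (x), 16 mm thick (y), from 24 to 71 mm height. Starts upright in any of the tray's three places, x within 0.35 rad of the tray's x.
- stamp_face (a point): The centre of the long stamp's printing face (its underside), same point and axes as the long stamp's origin.
- stamp_tray: Fixed shallow wooden tray, 290 x 110 mm (x, y), floor 4 mm thick, rim 9 mm high, holding the three stamps in a row along its x, about 90 mm apart. Origin under its centre, on the table.
- square_stamp: Another wooden stamp in the tray, on a square block 44 x 44 mm, 24 mm high with its rubber, bar handle 34 x 16 mm up to 71 mm. Origin at the centre of its underside. Not to be used.
- round_stamp: Another wooden stamp in the tray, on a round block of 48 mm diameter, 24 mm high with its rubber, turned knob handle (26 mm at its widest) up to 71 mm. Origin at the centre of its underside. Not to be used.
- ink_pad: Fixed ink pad: a dark steel tin 140 x 110 mm (x, y) with a grey felt cushion 124 x 94 mm in it. Origin under its centre on the table, x along its length. Tin rim 12 mm high, felt top 24 mm high when free.
- pad_top (a point): Centre of the felt's top face when it is not pressed, 24 mm above the table; axes as the ink pad. Fixed: does not sink with the felt.
- felt (a joint): How far the felt cushion is pushed straight down, in m: 0 free, 0.008 at its stop. A spring of 1.2 N per mm pushes it back; the stamp's own weight sinks it about 1 mm.
- card_board: Fixed grey board 180 x 140 mm (x, y), 6 mm thick, with a pink card 160 x 120 mm on it. Origin under its centre on the table.
- frame_center (a point): Centre of the rectangular frame printed on the card in thin dark lines, 84 x 42 mm inside, long side along x; at the card's surface, 6.4 mm above the table, 30 mm in x and -15 mm in y from the board's centre. Its axes are the board's.
- organiser: Fixed plywood desk organiser between the ink pad and the card (these may be either way round), 340 mm long (x), 70 mm deep (y), walls 95 mm high, with pencils standing in it up to 150 mm above the table. Origin under its centre on the table.
- water_bottle: Drink bottle standing, 64 mm diameter, 200 mm high; origin at its foot. Leave alone.
- phone: Black phone lying flat, 75 x 155 x 9 mm; origin at its underside. Leave alone.
- tape_roll: Roll of tape lying flat, 90 mm diameter, 24 mm high; origin at its underside. Leave alone.
- glue_stick: Glue stick standing, 31 mm diameter, 95 mm high; origin at its foot. Leave alone.
- scissors: Closed scissors lying flat, about 170 mm long, 9 mm high; origin at the pivot. Leave alone.
- booklet: Purple booklet lying flat, 105 x 150 x 12 mm; origin at its underside. Leave alone.
- eraser: White eraser with a blue sleeve lying flat, 50 x 22 x 13 mm; origin at its underside. Leave alone.
Not all that is in view belongs to the job. What is shaped like the long_stamp but yellow is not meant.

How it is judged:
On the way, in this order (a step that is already met when the one before it is completed fails the run):
1. the held long stamp is pressed squarely onto the ink pad, sinking the felt by more than 3 mm (value of joint felt above 0.003 m and contact force between long_stamp and ink_pad above 2 N and horizontal distance between stamp_face and pad_top below 0.02 m and angle between the x axis of long_stamp and the x axis of ink_pad, either way round below 0.3 rad and angle between long_stamp's own z axis and vertical below 0.12 rad and contact force between the fingers and long_stamp above 1 N), for 0.2 s.
2. the inked stamp passes over the organiser, above its pencils (y of stamp_face in the frame of organiser between -0.06 and 0.06 m and x of stamp_face in the frame of organiser between -0.19 and 0.19 m and height (world z) of stamp_face above 0.15 m and contact force between the fingers and long_stamp above 1 N), for 0.02 s.
At the end, for the whole second after the job is handed in: The stamp is still gripped by the fingers and at rest, its face 3 to 20 mm above the card and touching nothing else, centred on the printed frame within 7 mm, lengthwise along it within 0.10 rad (either way round), level within 0.10 rad (z of stamp_face in the frame of frame_center between 0.003 and 0.02 m and horizontal distance between stamp_face and frame_center below 0.007 m and angle between the x axis of long_stamp and the x axis of card_board, either way round below 0.1 rad and angle between long_stamp's own z axis and vertical below 0.1 rad and linear speed of long_stamp below 0.02 m/s and angular speed of long_stamp below 0.2 rad/s and contact force between the fingers and long_stamp above 1 N and contact force between long_stamp and card_board below 0.05 N and contact force between long_stamp and organiser below 0.05 N); the arm keeps its last pose, push and grip.
It fails at once if the long stamp touches the card or its board (contact force between long_stamp and card_board above 0.2 N).
It fails at once if the organiser or its pencils are struck (contact force between organiser and anything else above 1 N).
It fails at once if another thing on the table (other stamps, bottle, phone, tape, glue, scissors, booklet, eraser) is moved by more than 20 mm (distance of any of water_bottle, phone, tape_roll, glue_stick, scissors, booklet, eraser, square_stamp, round_stamp from where it was at the start of the episode above 0.02 m).
It also fails if it takes over 58 s, if anything falls off the work surface, if the arm or the gripper's body presses on something with over 40 N, if the wrist force passes 120 N, or if a joint passes its speed limit or range.

### The arm

A 6-joint arm with a two-finger parallel gripper is mounted at the origin on the work surface. World frame = base frame: x ahead of the robot, y to its left, z up, the work surface at z = 0. Lengths are in m, angles in rad, forces in N, time in s.
With the tool pointing down it reaches from about 0.35 to 0.725 m from the base axis. Payload 4.3 kg.
Tool frame: the origin (TCP) lies midway between the tips of the shut fingers; the grasp point (between the pads) lies 19 mm behind it; z points along the fingers, y is the direction in which the jaws open and shut (so a half turn about z gives the same grasp; the last joint's range is limited). The gripper opens to 85 mm and grips with 20 to 120 N. Pads are 22 mm wide; open, the fingers measure 114 mm over their backs; the gripper's body (76 mm by 85 mm) begins 54 mm behind the grasp point. The pads swing forward as they close: fully open they stand 13 mm farther back than shut.
Start: joints at [-1.4, 0.377, 0.081, 1.274, 0, 1.46], TCP at [0.159, -0.553, 0.231] pointing down, gripper open.
Joint ranges: [-2.72, 2.72], [-0.84, 1.66], [-1.02, 1.22], [-1.77, 2.12], [-1.37, 1.28], [-3.14, 3.14]. Speed limits (rad/s): [2.57, 2.57, 3.14, 3.14, 3.14, 3.14].

### API

Orientations are given as a unit quaternion [x, y, z, w].
In Python, from plant import bot gives the robot as it stands.
- The arm moves only by the tool step_arm, never from a script. Its argument "moves" is one flat list of numbers, 7 for each row, row after row: the shift along the world's x, y, z in cm, then the turn, a rotation vector about the world's x, y, z in degrees, then the opening, from 0 (shut) to 1 (fully open). In form: [x, y, z, wx, wy, wz, hand, x, y, z, wx, wy, wz, hand, ...]. A call has exactly 10 rows; each row shifts and turns the commanded pose from where the row before left it; what a row does not reach is not made up. A row lasts 1/10 s, in which the tool goes at most 50 mm and 8.59 degrees, less where a joint would pass 70% of its speed; a pose out of reach is approached as far as the arm can. A call is refused whole if a number of a shift passes 5 or a number of a turn 8.59, either way. A call with a gripper value outside its range is refused whole. The fingers move at their own pace and stop on an object; the grip force is fixed at half the most. Time passes only in rows, so rows that do not move let the fingers close, or fill a call up. It gives the time, the measured TCP pose, the force and the opening at its end, in the units of the state.
- bot.get_state(): the state, without advancing time (a new reading comes with each control period).
- bot.camera(name): name is "scene" or "top" or "wrist"; returns the picture (384x512x3 uint8, red, green, blue); there is no depth.
- bot.camera_model(name): a dict with "intrinsics" (3x3 intrinsics, pixels), "k1" (the pictures are not rectified: a ray, as slopes to the right and down, at radius r is drawn at 1 + k1 r^2 times it, then the intrinsics apply), "cam_to_world" (4x4, takes a point from camera to world coordinates); the wrist camera has in their place "T_tool_cam" (4x4, takes a point from camera to tool coordinates, whose origin is the TCP and whose axes are the flange's). Camera axes: x right, y down, z forward; pixel columns grow to the right and rows downward; lengths in m; the calibration is good to about 2 mm. A picture is of the moment at which its call begins: read the wrist's pose just before it. camera_model takes no time and is no camera call.
- bot.hand_in(): hands the job in, once; it reports no verdict.
The state is a dict: "clock": time; "joints": joint angles; "qvel": joint speeds; "joint_efforts": joint torques, N m; "ee_pos": TCP position; "tcp_rot": TCP orientation; "ft_force": force on the tool from outside, world axes, zero at the start; "ft_torque": the same for the moment, N m; "grip_width": opening from 0.0 (shut) to 1.0 (fully open).
Only numpy, scipy, OpenCV 4.12 (cv2) and the standard library are available. Lean on these libraries where they do the work, as an engineer would, in place of code of your own. Each camera call takes 0.05 s, during which the arm holds its last target. There are 200 camera calls.

## Working session

There is one attempt and no reset: what is moved stays moved. The work goes in short steps, Python scripts to look and compute and a tool call to move; the robot and the scene stay as the last step left them, time stands still between calls to the robot, and variables do not carry over. Pictures are saved under pics/ and viewed, about 8 in all and at most 12, crops included, and the job is handed in when it is done.

Besides the shell and the picture viewer there is one more tool, called after "Call:" by a JSON object that holds its "op" and its "data", one argument or row to a line. step_arm: Moves the arm, as the interface text tells. Its arguments: {"type":"object","properties":{"moves":{"type":"array","items":{"type":"number"}}},"required":["moves"]}

```bash
mkdir -p pics
cat > h.py <<'E'
import numpy as np, cv2
from scipy.spatial.transform import Rotation as R
def ray(m,uv,T):
    K=np.array(m["intrinsics"]);k=m["k1"]
    d=np.array([(uv[0]-K[0,2])/K[0,0],(uv[1]-K[1,2])/K[1,1]]);s=d.copy()
    for _ in range(20): s=d/(1+k*(s@s))
    v=T[:3,:3]@np.array([*s,1]);return T[:3,3],v/np.linalg.norm(v)
def atz(o,v,z): return o+v*(z-o[2])/v[2]
def tri(o1,v1,o2,v2):
    t=np.linalg.lstsq(np.c_[v1,-v2],o2-o1,rcond=None)[0]
    a,b=o1+v1*t[0],o2+v2*t[1];return (a+b)/2,np.linalg.norm(a-b)
def toolT(s):
    T=np.eye(4);T[:3,:3]=R.from_quat(s["tcp_rot"]).as_matrix();T[:3,3]=s["ee_pos"];return T
def proj(m,T,p):
    K=np.array(m["intrinsics"]);q=np.linalg.inv(T)@np.array([*p,1]);s=q[:2]/q[2];s=s*(1+m["k1"]*(s@s));return K[:2,:2]@s+K[:2,2]
E
python3 - <<'E'
from plant import bot
import cv2
from h import *
s=bot.get_state();print({k:np.round(v,3) for k,v in s.items()})
for n in("scene","top","wrist"):
    im=bot.camera(n);cv2.imwrite(f"pics/{n}0.png",cv2.resize(im[:,:,::-1],(800,600),interpolation=cv2.INTER_CUBIC));cv2.imwrite(f"pics/{n}0raw.png",im[:,:,::-1])
    print(n,{k:np.round(v,4).tolist() for k,v in bot.camera_model(n).items()})
E
```

```text
{'clock': np.float64(0.0), 'joints': array([-1.4  ,  0.378,  0.08 ,  1.274,  0.   ,  1.461]), 'qvel': array([-0.001, -0.   , -0.   , -0.001,  0.001,  0.   ]), 'joint_efforts': array([ 1.0000e-03, -4.6360e+01,  2.6988e+01,  2.1000e-02, -0.0000e+00,
       -0.0000e+00]), 'ee_pos': array([ 0.159, -0.552,  0.23 ]), 'tcp_rot': array([ 0.99 ,  0.14 , -0.   , -0.001]), 'ft_force': array([ 0.157,  1.472, -0.532]), 'ft_torque': array([-0.021, -0.043, -0.015]), 'grip_width': np.float64(0.997)}
scene {'intrinsics': [[365.5168, 0.0, 255.9403], [0.0, 365.5168, 191.2415], [0.0, 0.0, 1.0]], 'k1': 0.0352, 'cam_to_world': [[0.8873, 0.2989, -0.3512, 0.8904], [0.4611, -0.583, 0.6689, -0.6144], [-0.0048, -0.7555, -0.6552, 0.7141], [0.0, 0.0, 0.0, 1.0]]}
top {'intrinsics': [[437.5146, 0.0, 253.1188], [0.0, 437.5146, 192.6739], [0.0, 0.0, 1.0]], 'k1': 0.0018, 'cam_to_world': [[0.0201, -0.9838, 0.1782, 0.2808], [-0.9998, -0.0201, 0.0017, 0.0399], [0.0019, -0.1781, -0.984, 1.4248], [0.0, 0.0, 0.0, 1.0]]}
wrist {'intrinsics': [[343.482, 0.0, 254.34], [0.0, 343.482, 197.909], [0.0, 0.0, 1.0]], 'k1': -0.0342, 'T_tool_cam': [[0.0001, -0.9505, -0.3108, 0.0792], [1.0, 0.0004, -0.0007, 0.0003], [0.0008, -0.3108, 0.9505, -0.1439], [0.0, 0.0, 0.0, 1.0]]}
```

View pics/top0.png

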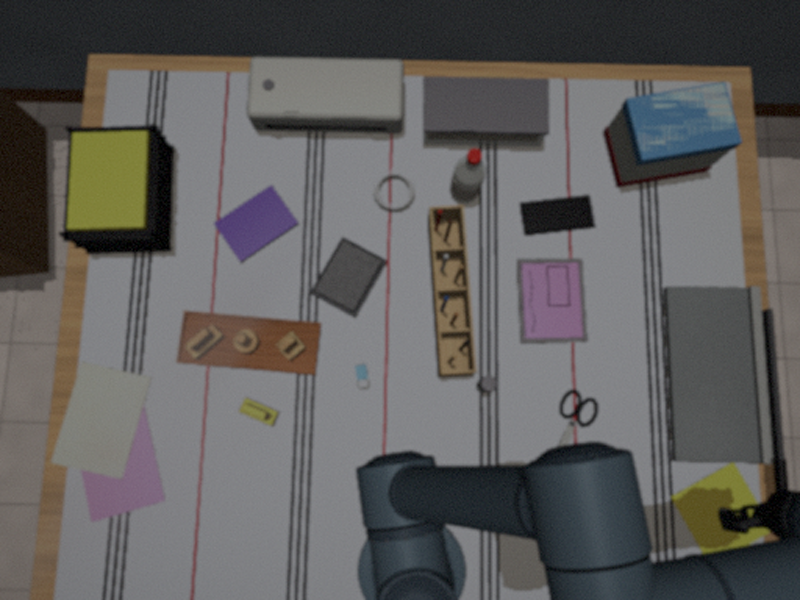

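View pics/scene0.png

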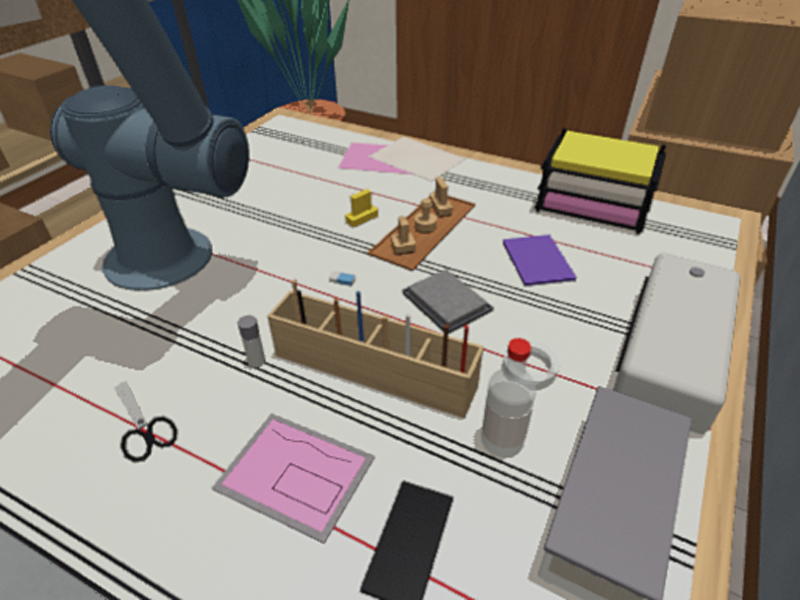

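The top view shows the long stamp at the tray's left place (204,341), the pad at (348,276), the organiser from (447,208) to (456,377), and the frame at (558,286). The scene view agrees. I'll get rough positions from these.

Run:
```python
from plant import bot
from h import *
m=bot.camera_model("top");T=np.array(m["cam_to_world"])
for n,u,z in [("stamp handle end1",(194,351),.071),("h2",(216,331),.071),("stamp",(204,341),.05),("sq",(291,345),.05),("traycorners",(184,312),.009),("",(320,322),.009),("",(315,374),.009),("",(178,361),.009),
 ("pad",(346,239),.02),("",(386,264),.02),("",(355,315),.012),("",(311,292),.012),("padc",(349,276),.024),("org",(431,209),.095),("",(462,207),.095),("",(473,375),.095),("",(440,377),.095),("frame",(548,267),.0064),("",(569,266),.0064),("",(570,305),.0064),("",(548,306),.0064),("board",(518,262),.006),("",(582,260),.006),("",(587,341),.006),("",(521,343),.006),("bottle top",(474,156),.2),("glue",(488,384),.095)]:
    p=atz(*ray(m,np.array(u)*.64,T),z);print(n,p.round(3),"r",np.hypot(*p[:2]).round(3))
```

```text
stamp handle end1 [0.417 0.44  0.071] r 0.606
h2 [0.458 0.399 0.071] r 0.607
stamp [0.44  0.428 0.05 ] r 0.613
sq [0.435 0.251 0.05 ] r 0.503
traycorners [0.505 0.485 0.009] r 0.7
 [0.489 0.199 0.009] r 0.528
 [0.381 0.205 0.009] r 0.433
 [0.402 0.49  0.009] r 0.634
pad [0.667 0.15  0.02 ] r 0.684
 [0.614 0.064 0.02 ] r 0.617
 [0.505 0.126 0.012] r 0.521
 [0.552 0.221 0.012] r 0.595
padc [0.586 0.141 0.024] r 0.602
org [ 0.713 -0.026  0.095] r 0.713
 [ 0.718 -0.089  0.095] r 0.724
 [ 0.379 -0.111  0.095] r 0.395
 [ 0.374 -0.047  0.095] r 0.377
frame [ 0.618 -0.281  0.006] r 0.679
 [ 0.621 -0.325  0.006] r 0.701
 [ 0.537 -0.325  0.006] r 0.628
 [ 0.534 -0.279  0.006] r 0.602
board [ 0.628 -0.217  0.006] r 0.664
 [ 0.635 -0.354  0.006] r 0.727
 [ 0.461 -0.359  0.006] r 0.584
 [ 0.454 -0.221  0.006] r 0.505
bottle top [ 0.785 -0.101  0.2  ] r 0.791
glue [ 0.362 -0.14   0.095] r 0.388
```

Call:
{"op": "step_arm", "data": {
  "moves": [4, 2.5, 0, 0, 0, 8, 1, 4, 2.5, 0, 0, 0, 8, 1, 4, 2.5, 0, 0, 0, 8, 1, 4, 2.5, 0, 0, 0, 8, 1, 4, 2.5, 0, 0, 0, 8, 1, 4, 2.5, 0.5, 0, 0, 8, 1, 4, 2.5, 0.5, 0, 0, 8, 1, 4, 2.5, 0.5, 0, 0, 8, 1, 4, 2.5, 0.5, 0, 0, 8, 1, 4, 2.5, 0.5, 0, 0, 8, 1]
}}

```text
clock: 1.15
ee_pos: [0.5607, -0.3011, 0.2562]
tcp_rot: [0.666, 0.746, -0.0, -0.0]
ft_force: [-0.1, -0.9, -0.2]
grip_width: 1.002
```

```bash
cat > snap.py <<'E'
import sys,json
from plant import bot
from h import *
n=sys.argv[1]
s=bot.get_state();im=bot.camera("wrist")
cv2.imwrite(f"pics/{n}.png",cv2.resize(im[:,:,::-1],(800,600),interpolation=cv2.INTER_CUBIC))
T=toolT(s)@np.array(bot.camera_model("wrist")["T_tool_cam"]);np.save(f"{n}.npy",T)
print(s["clock"],s["ee_pos"].round(4),"yaw",np.degrees(np.arctan2(toolT(s)[1,0],toolT(s)[0,0])).round(2),s["qvel"].round(3),s["joints"].round(3))
E
python3 snap.py card1
```

```text
1.15 [ 0.5607 -0.3011  0.2562] yaw 96.43 [ 0.695  0.513  0.945  0.427 -0.005 -0.686] [-0.592  0.51   0.351  1.412 -0.     0.866]
```

View pics/card1.png

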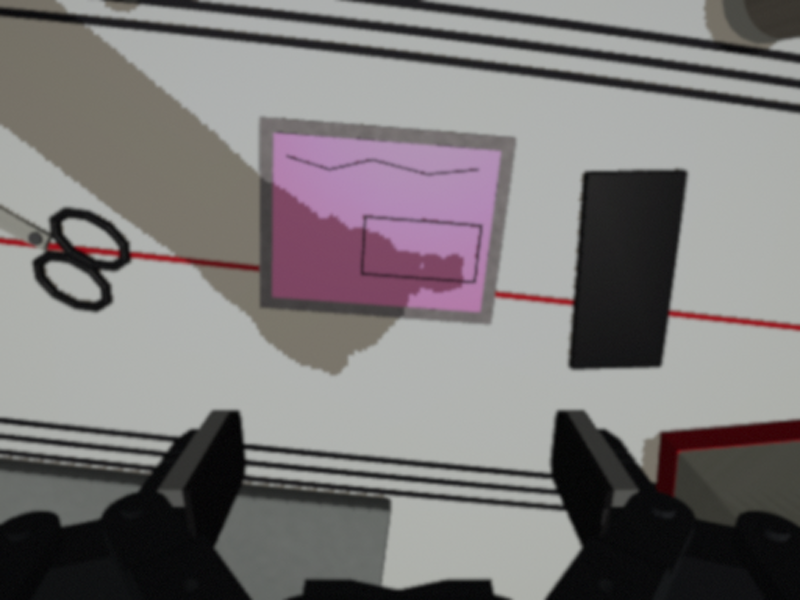

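The frame corners are near (364,216), (482,226), (475,282) and (361,274), with the board corners visible too. On to the pad.

Call:
{"op": "step_arm", "data": {
  "moves": [0, 4.8, 0, 0, 0, 5, 1, 0, 4.8, 0, 0, 0, 5, 1, 0, 4.8, 0, 0, 0, 5, 1, 0, 4.8, 0, 0, 0, 5, 1, 0, 4.8, 0, 0, 0, 5, 1, 0, 4.8, 0, 0, 0, 5, 1, 0, 4.8, 0, 0, 0, 5, 1, 0, 4.8, 0, 0, 0, 5, 1, 0, 4.8, 0, 0, 0, 5, 1, 0, 0, 0, 0, 0, 5, 1]
}}

```text
clock: 2.2
ee_pos: [0.5583, 0.1349, 0.2558]
tcp_rot: [0.287, 0.958, 0.001, -0.001]
ft_force: [0.7, -1.4, -1.2]
grip_width: 0.998
```

```bash
python3 snap.py pad1
python3 - <<'E'
from plant import bot
from h import *
m=bot.camera_model("wrist");T=np.load("card1.npy")
P=[atz(*ray(m,np.array(u)*.64,T),.0064) for u in [(364,216),(482,226),(475,282),(361,274)]]
print(np.round(P,4));print(np.mean(P,0).round(4))
B=[atz(*ray(m,np.array(u)*.64,T),.006) for u in [(261,118),(515,137),(491,323),(262,306)]]
print(np.round(B,4));print(np.mean(B,0).round(4))
E
```

```text
2.2 [0.5583 0.1349 0.2558] yaw 146.68 [-0.076 -0.009 -0.012 -0.    -0.065 -0.91 ] [0.125 0.372 0.137 1.336 0.002 0.707]
[[ 0.5333 -0.2814  0.0064]
 [ 0.6203 -0.279   0.0064]
 [ 0.6218 -0.3217  0.0064]
 [ 0.5352 -0.3252  0.0064]]
[ 0.5776 -0.3018  0.0064]
[[ 0.4556 -0.2215  0.006 ]
 [ 0.6335 -0.2143  0.006 ]
 [ 0.6395 -0.3531  0.006 ]
 [ 0.4614 -0.3592  0.006 ]]
[ 0.5475 -0.287   0.006 ]
```

View pics/pad1.png

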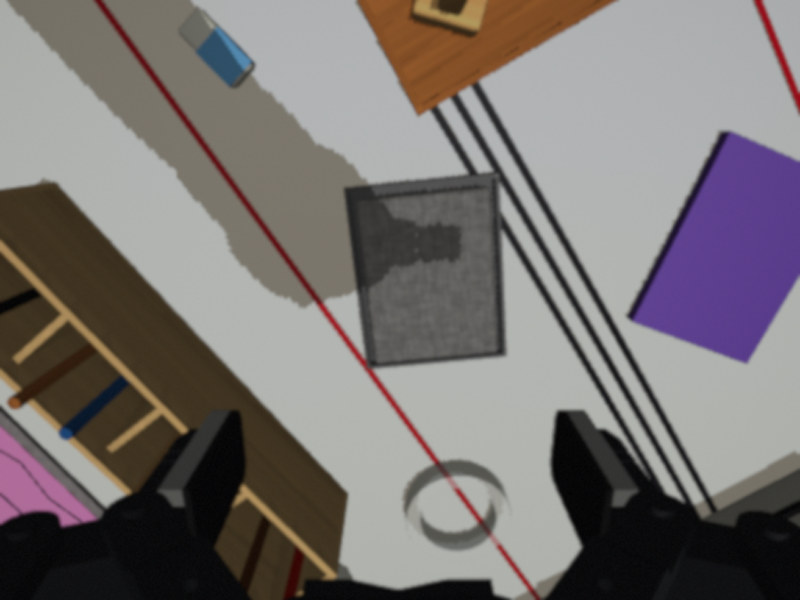

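The pad is in view, with tin corners near (347,188), (497,175), (504,353) and (373,366); the tray is ahead. Next, over the long stamp.

Call:
{"op": "step_arm", "data": {
  "moves": [-1.2, 3, 0, 0, 0, 0, 1, -1.2, 3, 0, 0, 0, 0, 1, -1.2, 3, 0, 0, 0, 0, 1, -1.2, 3, 0, 0, 0, 0, 1, -1.2, 3, 0, 0, 0, 0, 1, -1.2, 3, -0.5, 0, 0, 0, 1, -1.2, 3, -0.5, 0, 0, 0, 1, -1.2, 3, -0.5, 0, 0, 0, 1, -1.2, 3, -0.5, 0, 0, 0, 1, 0, 0, 0, 0, 0, 0, 1]
}}

```text
clock: 3.25
ee_pos: [0.4496, 0.4014, 0.2349]
tcp_rot: [0.291, 0.957, -0.0, -0.001]
ft_force: [0.7, -0.5, 0.3]
grip_width: 1.0
```

```bash
python3 snap.py st1
python3 - <<'E'
from plant import bot
from h import *
m=bot.camera_model("wrist");T=np.load("pad1.npy")
P=[atz(*ray(m,np.array(u)*.64,T),.012) for u in [(347,188),(497,175),(504,353),(373,366)]]
print(np.round(P,4));print(np.mean(P,0).round(4))
P=np.array(P)
for i in range(4):
    d=P[(i+1)%4]-P[i];print(np.linalg.norm(d).round(4),np.degrees(np.arctan2(d[1],d[0])).round(1))
E
```

```text
3.25 [0.4496 0.4014 0.2349] yaw 146.18 [-0.053 -0.018 -0.006  0.011 -0.047 -0.035] [6.230e-01 4.370e-01 1.800e-01 1.316e+00 1.000e-03 1.213e+00]
[[0.5019 0.1292 0.012 ]
 [0.5525 0.2228 0.012 ]
 [0.6731 0.1593 0.012 ]
 [0.6258 0.0675 0.012 ]]
[0.5883 0.1447 0.012 ]
0.1064 61.6
0.1363 -27.8
0.1032 -117.2
0.1384 153.5
```

View pics/st1.png

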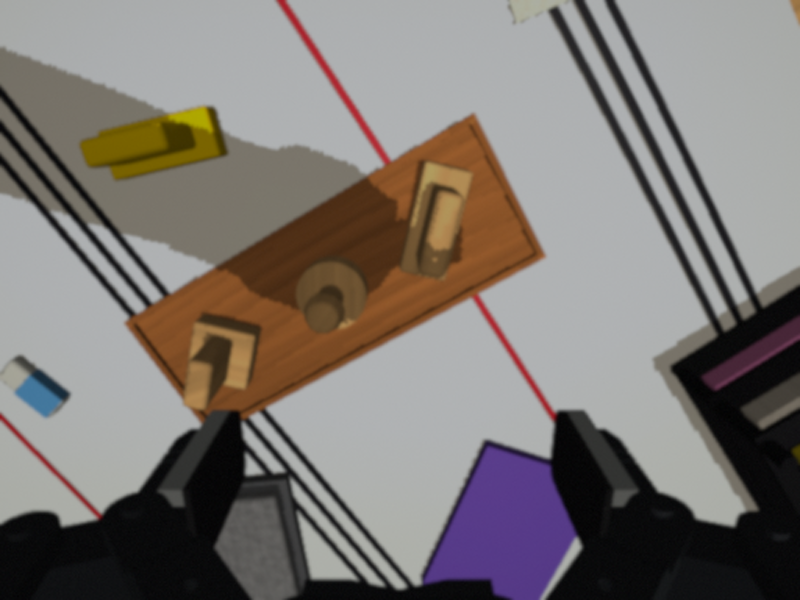

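The long stamp's block has its far corners at about (424,161) and (472,172), with the handle leaning to about (436,265). I'll shift for a second view, then measure in enlarged crops.

Run:
```python
from plant import bot
from h import *
m=bot.camera_model("wrist");T=np.load("st1.npy")
for u,z in [((424,161),.028),((472,172),.028),((434,184),.075),((466,192),.075),((450,268),.075),((420,268),.075)]:
    print(u,atz(*ray(m,np.array(u)*.64,T),z).round(4))
```

```text
(424, 161) [0.4053 0.4506 0.028 ]
(472, 172) [0.4279 0.4723 0.028 ]
(434, 184) [0.4157 0.4478 0.075 ]
(466, 192) [0.4293 0.4602 0.075 ]
(450, 268) [0.4612 0.4297 0.075 ]
(420, 268) [0.4515 0.4152 0.075 ]
```

Call:
{"op": "step_arm", "data": {
  "moves": [-1, -1, -0.5, 0, 0, 4, 1, -1, -1, -0.5, 0, 0, 4, 1, -1, 0, -0.5, 0, 0, 4, 1, -1, 0, -0.5, 0, 0, 4, 1, -1, 0, -0.5, 0, 0, 3, 1, -1, 0, -0.5, 0, 0, 0, 1, 0, 0, -0.5, 0, 0, 0, 1, 0, 0, 0, 0, 0, 0, 1, 0, 0, 0, 0, 0, 0, 1, 0, 0, 0, 0, 0, 0, 1]
}}

```text
clock: 4.3
ee_pos: [0.3922, 0.3793, 0.2016]
tcp_rot: [0.13, 0.991, 0.0, 0.0]
ft_force: [-0.5, 0.1, -0.1]
grip_width: 0.999
```

```bash
python3 snap.py st2
python3 - <<'E'
from plant import bot
from h import *
m=bot.camera_model("wrist");p=np.array([.437,.423,.05]);W=[]
for n in("st1","st2"):
    c=(proj(m,np.load(n+".npy"),p)/.64).astype(int);im=cv2.imread(f"pics/{n}.png")
    x,y=c[0]-75,c[1]-90;print(n,"origin",x,y)
    W.append(cv2.resize(im[max(y,0):y+180,x:x+130],None,fx=3,fy=3,interpolation=cv2.INTER_CUBIC))
h=min(w.shape[0] for w in W);cv2.imwrite("pics/crop.png",np.hstack([w[:h] for w in W]))
E
```

```text
4.3 [0.3922 0.3793 0.2016] yaw 165.03 [ 0.006  0.001  0.001 -0.     0.001 -0.001] [ 0.653  0.326 -0.07   1.174 -0.     0.914]
st1 origin 341 142
st2 origin 414 244
```

View pics/crop.png

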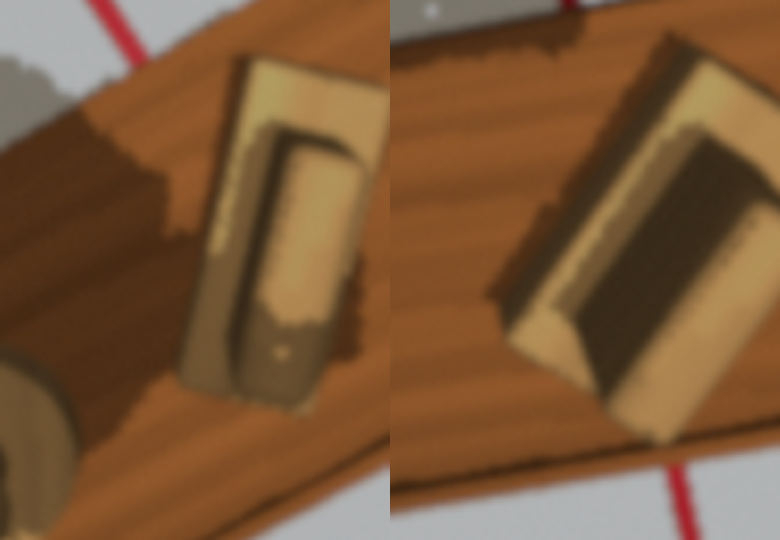

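In both crops I can match the block's left-edge top corners: (258,58) and (183,372) against (316,62) and (118,340). The handle top's left edge also matches: (290,143) and (240,385) against (378,200) and (217,403).

Run:
```python
from plant import bot
from h import *
m=bot.camera_model("wrist");A,B=np.load("st1.npy"),np.load("st2.npy")
oa,ob=np.array([341,142]),np.array([414,244])
for n,a,b in [("blk far",(258,58),(316,62)),("blk near",(183,372),(118,340)),("h far L",(290,143),(378,200)),("h near L",(240,385),(217,403)),("h near R",(308,405),(272,442))]:
    a,b=[.64*(np.array(q)/3+o) for q,o in((a,oa),(b,ob))]
    ra,rb=ray(m,a,A),ray(m,b,B);z=.028 if n[0]=="b" else .075
    p,e=tri(*ra,*rb);print(n,p.round(4),"err",e.round(4),"atz",atz(*ra,z).round(4),atz(*rb,z).round(4))
```

```text
blk far [0.4065 0.4519 0.0285] err 0.0003 atz [0.4065 0.452  0.028 ] [0.4068 0.4519 0.028 ]
blk near [0.4545 0.4003 0.0295] err 0.0025 atz [0.4542 0.4012 0.028 ] [0.4558 0.3993 0.028 ]
h far L [0.4183 0.4482 0.0817] err 0.0012 atz [0.4195 0.4478 0.075 ] [0.4206 0.45   0.075 ]
h near L [0.4539 0.4144 0.071 ] err 0.0002 atz [0.453  0.4149 0.075 ] [0.452  0.4141 0.075 ]
h near R [0.4653 0.4231 0.0696] err 0.0006 atz [0.4637 0.4237 0.075 ] [0.4625 0.4224 0.075 ]
```

Heights agree with the text (block top 28–29 mm, handle about 74 mm). The stamp centre is (0.442, 0.437), with its axis at 134°.

Call:
{"op": "step_arm", "data": {
  "moves": [1, 1.2, -0.6, 0, 0, -6.2, 1, 1, 1.2, -0.6, 0, 0, -6.2, 1, 1, 1.2, -0.6, 0, 0, -6.2, 1, 1, 1.1, -0.6, 0, 0, -6.2, 1, 1, 1.1, -0.6, 0, 0, -6.2, 1, 0, 0, -2, 0, 0, 0, 1, 0, 0, -2, 0, 0, 0, 1, 0, 0, -2, 0, 0, 0, 1, 0, 0, -1, 0, 0, 0, 1, 0, 0, 0, 0, 0, 0, 1]
}}

```text
clock: 5.35
ee_pos: [0.4405, 0.4367, 0.0997]
tcp_rot: [0.39, 0.921, -0.001, -0.001]
ft_force: [-0.5, 0.2, 0.1]
grip_width: 0.999
```

```bash
python3 snap.py st3
```

```text
5.35 [0.4405 0.4367 0.0997] yaw 134.08 [-0.001 -0.025  0.041  0.026 -0.001  0.   ] [ 0.679  0.535 -0.018  1.021 -0.     1.48 ]
```

View pics/st3.png

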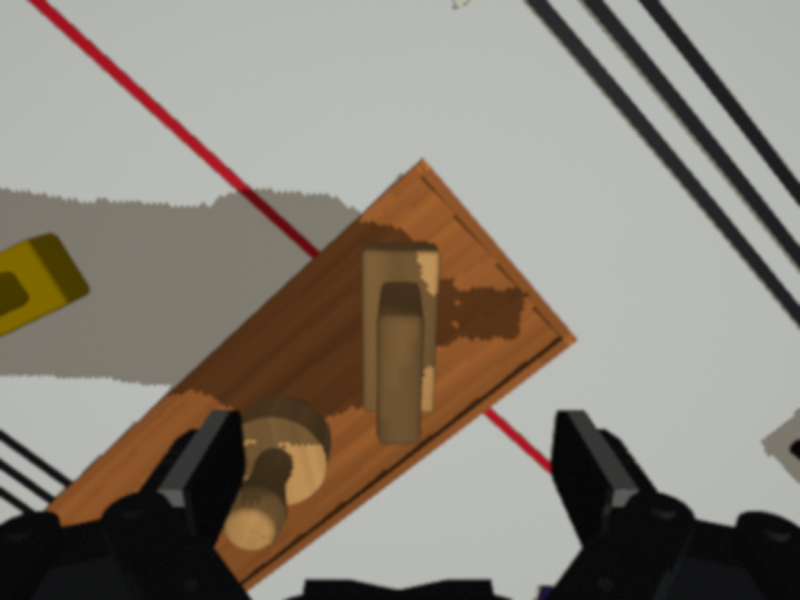

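The handle is centred and parallel to the jaws (top about (400,380), predicted row 375), and the knob is well clear. Descend and grip.

Call:
{"op": "step_arm", "data": {
  "moves": [0.1, 0, -1, 0, 0, 0, 1, 0, 0, -1.5, 0, 0, 0, 1, 0, 0, -1.5, 0, 0, 0, 1, 0, 0, -1, 0, 0, 0, 1, 0, 0, -0.7, 0, 0, 0, 1, 0, 0, 0, 0, 0, 0, 1, 0, 0, 0, 0, 0, 0, 0, 0, 0, 0, 0, 0, 0, 0, 0, 0, 0, 0, 0, 0, 0, 0, 0, 0, 0, 0, 0, 0]
}}

```text
clock: 6.4
ee_pos: [0.4427, 0.4377, 0.0448]
tcp_rot: [0.39, 0.921, 0.0, 0.0]
ft_force: [0.1, -0.6, 0.6]
grip_width: 0.332
```

Call:
{"op": "step_arm", "data": {
  "moves": [0, 0, 0, 0, 0, 0, 0, 0, 0, 0, 0, 0, 0, 0, 0, 0, 0, 0, 0, 0, 0, 0, 0, 0, 0, 0, 0, 0, 0, 0, 1, 0, 0, 0, 0, 0, 0, 2, 0, 0, 0, 0, 0, 0, 2, 0, 0, 0, 0, 0, 0, 2, 0, 0, 0, 0, 0, 0, 2, 0, 0, 0, 0, 0, 0, 0, 0, 0, 0, 0]
}}

```text
clock: 7.4
ee_pos: [0.4441, 0.4389, 0.1379]
tcp_rot: [0.39, 0.921, 0.003, 0.001]
ft_force: [0.4, -0.2, -0.5]
grip_width: 0.171
```

```bash
python3 snap.py st4; python3 -c "
from plant import bot;s=bot.get_state();print(s['grip_width'],s['ft_force'],s['ft_torque'])"
```

```text
7.4 [0.4441 0.4389 0.1379] yaw 134.09 [-0.     0.029 -0.055 -0.053 -0.001  0.   ] [ 0.678  0.51   0.044  1.098 -0.     1.479]
0.17574843831545917 [ 0.09339685  0.09548129 -1.09617571] [-0.00262644 -0.00915625  0.00514924]
```

View pics/st4.png

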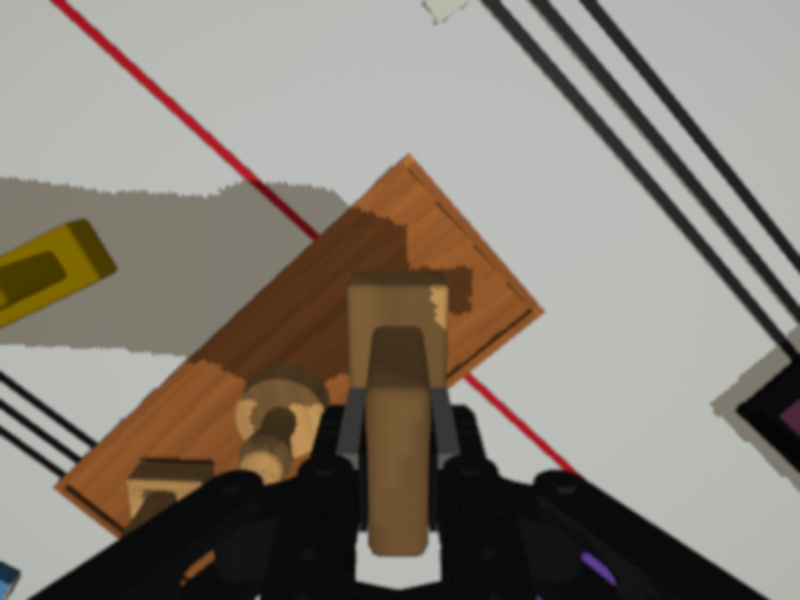

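The stamp is held square and centred in the jaws (handle ends at rows 375 and 555 fit the expected ±25 mm). On to the pad.

Call:
{"op": "step_arm", "data": {
  "moves": [0.5, -1, 1, 0, 0, 2.3, 0, 1.9, -3.8, 1, 0, 0, 2.3, 0, 2, -4.1, 0, 0, 0, 2.3, 0, 2, -4.1, 0, 0, 0, 2.3, 0, 2, -4.1, 0, 0, 0, 2.3, 0, 2, -4.1, 0, 0, 0, 2.3, 0, 2, -4.1, 0, 0, 0, 2.3, 0, 2, -4.1, 0, 0, 0, 2.4, 0, 0, 0, -2, 0, 0, 0, 0, 0, 0, 0, 0, 0, 0, 0]
}}

```text
clock: 8.45
ee_pos: [0.5841, 0.1416, 0.1304]
tcp_rot: [0.238, 0.971, -0.001, -0.003]
ft_force: [-1.2, 0.3, -0.9]
grip_width: 0.18
```

```bash
python3 snap.py pad2
```

```text
8.45 [0.5841 0.1416 0.1304] yaw 152.43 [ 0.042 -0.021  0.022  0.055  0.004  0.005] [ 0.132  0.48  -0.025  1.072  0.     0.613]
```

View pics/pad2.png

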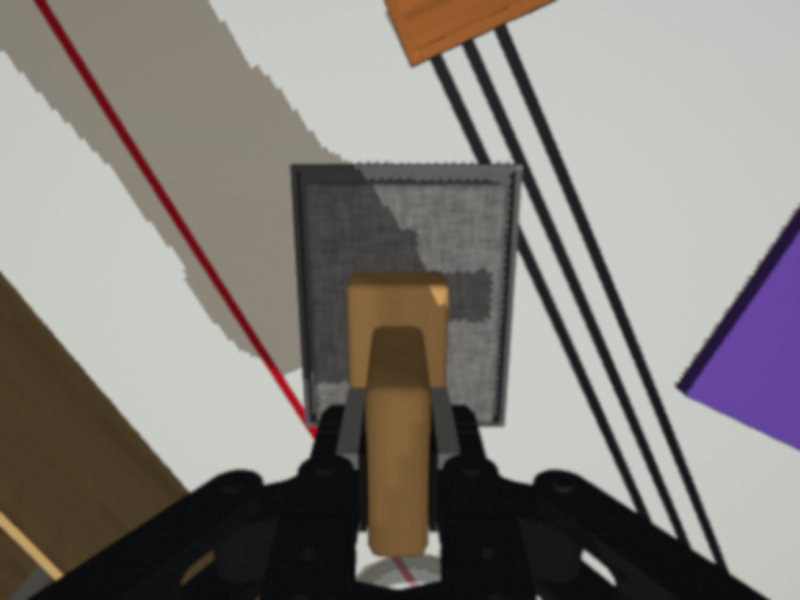

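The stamp lines up with the pad: tin corners near (292,166), (522,166), (503,426) and (306,425), all edges parallel. I'll lower it to just above the felt and recheck the centre.

Call:
{"op": "step_arm", "data": {
  "moves": [0.2, 0.15, -1.5, 0, 0, 0, 0, 0.2, 0.15, -1.5, 0, 0, 0, 0, 0, 0, -1.5, 0, 0, 0, 0, 0, 0, -0.5, 0, 0, 0, 0, 0, 0, 0, 0, 0, 0, 0, 0, 0, 0, 0, 0, 0, 0, 0, 0, 0, 0, 0, 0, 0, 0, 0, 0, 0, 0, 0, 0, 0, 0, 0, 0, 0, 0, 0, 0, 0, 0, 0, 0, 0, 0]
}}

```text
clock: 9.5
ee_pos: [0.5906, 0.1464, 0.0847]
tcp_rot: [0.237, 0.972, 0.0, 0.0]
ft_force: [-0.3, -0.1, -1.0]
grip_width: 0.177
```

Run:
```python
from plant import bot
from h import *
m=bot.camera_model("wrist");T=np.load("pad2.npy")
P=np.array([atz(*ray(m,np.array(u)*.64,T),.012) for u in [(292,166),(522,166),(503,426),(306,425)]])
print(np.round(P,4));print(np.mean(P,0).round(4))
s=bot.get_state();print(s["ee_pos"],s["ft_force"],s["clock"])
```

```text
[[0.5015 0.1272 0.012 ]
 [0.5521 0.2241 0.012 ]
 [0.6754 0.159  0.012 ]
 [0.6244 0.0623 0.012 ]]
[0.5884 0.1431 0.012 ]
[0.59058476 0.14643822 0.08465942] [-0.26164772 -0.09806266 -1.0422013 ] 9.5
```

Call:
{"op": "step_arm", "data": {
  "moves": [-0.2, -0.2, -0.5, 0, 0, 0, 0, 0, 0, -0.5, 0, 0, 0, 0, 0, 0, -0.3, 0, 0, 0, 0, 0, 0, -0.3, 0, 0, 0, 0, 0, 0, -0.2, 0, 0, 0, 0, 0, 0, -0.1, 0, 0, 0, 0, 0, 0, -0.1, 0, 0, 0, 0, 0, 0, 0, 0, 0, 0, 0, 0, 0, 0, 0, 0, 0, 0, 0, 0, 0, 0, 0, 0, 0]
}}

```text
clock: 10.5
ee_pos: [0.5885, 0.1445, 0.0645]
tcp_rot: [0.237, 0.972, 0.0, 0.0]
ft_force: [-0.1, -0.9, -0.4]
grip_width: 0.178
```

Call:
{"op": "step_arm", "data": {
  "moves": [0, 0, -0.1, 0, 0, 0, 0, 0, 0, -0.1, 0, 0, 0, 0, 0, 0, 0, 0, 0, 0, 0, 0, 0, 0, 0, 0, 0, 0, 0, 0, 0, 0, 0, 0, 0, 0, 0, 0, 0, 0, 0, 0, 0, 0, 0, 0, 0, 0, 0, 0, 0, 0, 0, 0, 0, 0, 0, 0, 0, 0, 0, 0, 0, 0, 0, 0, 0, 0, 0, 0]
}}

```text
clock: 11.5
ee_pos: [0.5885, 0.1446, 0.0624]
tcp_rot: [0.237, 0.972, 0.0, 0.0]
ft_force: [0.7, 0.6, 1.3]
grip_width: 0.176
```

```bash
cat > f.py <<'E'
from plant import bot
import numpy as np
F=[];Z=[];Q=[]
for _ in range(6):
    s=bot.get_state();F.append(s["ft_force"]);Q.append(s["ft_torque"]);Z.append(s["ee_pos"]);bot.camera("wrist")
print(np.mean(F,0).round(2),np.std(F,0).round(2),np.mean(Q,0).round(3),np.mean(Z,0).round(4),s["clock"])
E
python3 f.py
```

```text
[0.64 0.53 1.15] [0.46 0.22 0.55] [ 0.051 -0.18   0.007] [0.5885 0.1445 0.0624] 11.75
```

Contact was at TCP z ≈ 0.0643, and 2.2 N now means about 1.9 mm sunk. I'll go 2.2 mm further.

Call:
{"op": "step_arm", "data": {
  "moves": [0, 0, -0.1, 0, 0, 0, 0, 0, 0, -0.12, 0, 0, 0, 0, 0, 0, 0, 0, 0, 0, 0, 0, 0, 0, 0, 0, 0, 0, 0, 0, 0, 0, 0, 0, 0, 0, 0, 0, 0, 0, 0, 0, 0, 0, 0, 0, 0, 0, 0, 0, 0, 0, 0, 0, 0, 0, 0, 0, 0, 0, 0, 0, 0, 0, 0, 0, 0, 0, 0, 0]
}}

```text
clock: 12.8
ee_pos: [0.5885, 0.1445, 0.0602]
tcp_rot: [0.237, 0.972, 0.0, 0.0]
ft_force: [0.7, -0.4, 3.3]
grip_width: 0.18
```

```bash
python3 f.py
```

```text
[0.8  0.06 3.71] [0.52 0.32 0.37] [ 0.112 -0.244  0.005] [0.5885 0.1445 0.0602] 13.05
```

The force gives 4.8 N, so the felt is about 4.0 mm down, half its travel, and was held for over a second. Lift and cross.

Call:
{"op": "step_arm", "data": {
  "moves": [0, 0, 1.5, 0, 0, 0, 0, 0, 0, 4, 0, 0, 0, 0, 0, 0, 4, 0, 0, 0, 0, 0, 0, 4, 0, 0, 0, 0, 0, 0, 3, 0, 0, 0, 0, 0, 0, 0.5, 0, 0, 0, 0, -0.1, -2, 0, 0, 0, 3, 0, -0.1, -4, 0, 0, 0, 3, 0, -0.1, -4, 0, 0, 0, 3, 0, -0.1, -4, 0, 0, 0, 3, 0]
}}

```text
clock: 14.1
ee_pos: [0.5826, 0.0034, 0.2276]
tcp_rot: [0.133, 0.991, -0.0, -0.002]
ft_force: [-0.4, -0.1, -1.3]
grip_width: 0.181
```

Call:
{"op": "step_arm", "data": {
  "moves": [-0.1, -4, 0, 0, 0, 3, 0, -0.1, -4, 0, 0, 0, 3, 0, -0.1, -4, 0, 0, 0, 3, 0, -0.1, -4, 0, 0, 0, 3, 0, -0.1, -4, 0, 0, 0, 3, 0, -0.1, -4, 0, 0, 0, 2.7, 0, -0.1, -4, 0, 0, 0, 0, 0, 0, -2.6, 0, 0, 0, 0, 0, 0, 0, 0, 0, 0, 0, 0, 0, 0, 0, 0, 0, 0, 0]
}}

```text
clock: 15.1
ee_pos: [0.5762, -0.3012, 0.2276]
tcp_rot: [-0.019, 1.0, 0.002, -0.002]
ft_force: [0.3, 0.4, -1.0]
grip_width: 0.177
```

```bash
python3 snap.py card2; python3 f.py; python3 -c "
import cv2;im=cv2.imread('pics/card2.png');cv2.imwrite('pics/card2c.png',cv2.resize(im[60:600,200:600],None,fx=1.5,fy=1.1))" >/dev/null
```

```text
15.1 [ 0.5762 -0.3012  0.2276] yaw -177.78 [ 0.032 -0.022 -0.006  0.004  0.004  0.   ] [-5.790e-01  5.470e-01  3.370e-01  1.366e+00  1.000e-03 -6.180e-01]
[-0.39 -0.31 -0.91] [0.44 0.43 0.24] [ 0.011 -0.016  0.015] [ 0.5771 -0.3002  0.2294] 15.4
```

View pics/card2.png

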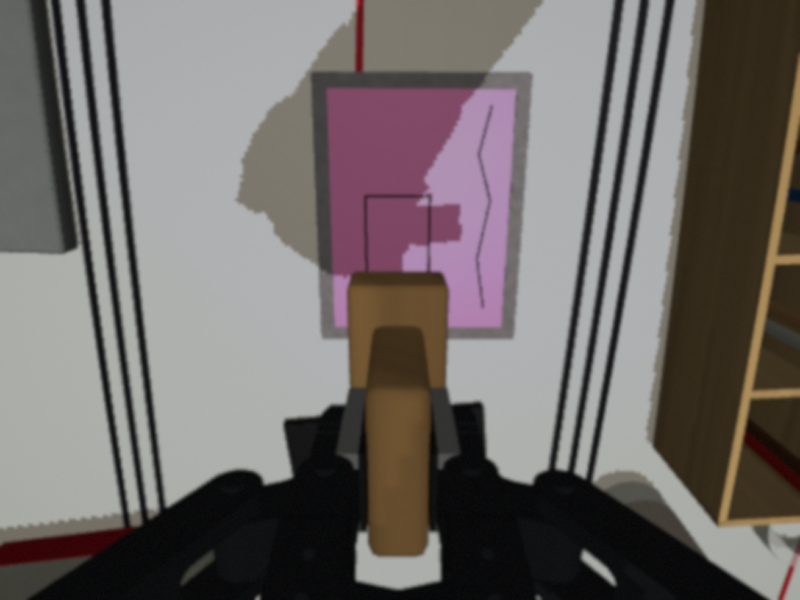

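The stamp is lined up with the frame (frame columns 365–431, stamp 349–447, both centred at 398). Recheck the frame position from this view, then lower partway.

Run:
```python
from plant import bot
from h import *
m=bot.camera_model("wrist");T=np.load("card2.npy");A=np.load("card1.npy")
us=[(312,73),(531,73),(514,338),(323,338),(365,196),(431,195)]
P=np.array([atz(*ray(m,np.array(u)*.64,T),.0062) for u in us]);print(P.round(4))
c=P[:4].mean(0);d=(P[0]+P[1]-P[2]-P[3]);a=np.arctan2(d[1],d[0]);x=np.array([np.cos(a),np.sin(a)]);y=np.array([-x[1],x[0]])
print("board",c.round(4),"yaw",np.degrees(a).round(2),"frame",(c[:2]+.03*x-.015*y).round(4),"frame from its top edge",((P[4]+P[5])[:2]/2-d[:2]/np.linalg.norm(d[:2])*.042).round(4))
# heights by triangulation with card1
for a1,b1 in [((515,137),(312,73)),((261,118),(514,338)) ,((491,323),(531,73)),((482,226),(365,196))]:
  for bb in us:
    p,e=tri(*ray(m,np.array(a1)*.64,A),*ray(m,np.array(bb)*.64,T))
    if e<.006 and abs(p[2])<.05: print(a1,bb,p.round(4),e.round(4))
```

```text
[[ 0.4602 -0.3591  0.0062]
 [ 0.4546 -0.2209  0.0062]
 [ 0.6336 -0.2132  0.0062]
 [ 0.6388 -0.3525  0.0062]
 [ 0.5357 -0.324   0.0062]
 [ 0.5333 -0.2798  0.0062]]
board [ 0.5468 -0.2864  0.0062] yaw -177.71 frame [ 0.5162 -0.2726] frame from its top edge [ 0.5764 -0.3002]
(515, 137) (514, 338) [ 0.6324 -0.2142  0.0099] 0.0006
(261, 118) (531, 73) [ 0.4552 -0.2213  0.0064] 0.0012
(491, 323) (323, 338) [ 0.6391 -0.3528  0.0063] 0.0008
```

Call:
{"op": "step_arm", "data": {
  "moves": [0, 0, -2, 0, 0, 0, 0, 0, 0, -3, 0, 0, 0, 0, 0, 0, -3, 0, 0, 0, 0, 0, 0, -3, 0, 0, 0, 0, 0, 0, -2, 0, 0, 0, 0, 0, 0, -1, 0, 0, 0, 0, 0, 0, 0, 0, 0, 0, 0, 0, 0, 0, 0, 0, 0, 0, 0, 0, 0, 0, 0, 0, 0, 0, 0, 0, 0, 0, 0, 0]
}}

```text
clock: 16.45
ee_pos: [0.5783, -0.3021, 0.0917]
tcp_rot: [-0.02, 1.0, -0.001, 0.001]
ft_force: [0.5, -0.0, -1.2]
grip_width: 0.175
```

Frame centre is about (0.577, -0.301) from both views, with triangulated height 6–7 mm. Final lowering of 3.5 cm puts the face 10 mm above the card.

Call:
{"op": "step_arm", "data": {
  "moves": [-0.1, 0.1, -0.7, 0, 0, 0, 0, 0, 0, -0.7, 0, 0, 0, 0, 0, 0, -0.7, 0, 0, 0, 0, 0, 0, -0.6, 0, 0, 0, 0, 0, 0, -0.4, 0, 0, 0, 0, 0, 0, -0.3, 0, 0, 0, 0, 0, 0, 0, 0, 0, 0, 0, 0, 0, 0, 0, 0, 0, 0, 0, 0, 0, 0, 0, 0, 0, 0, 0, 0, 0, 0, 0, 0]
}}

```text
clock: 17.45
ee_pos: [0.5766, -0.3007, 0.0565]
tcp_rot: [-0.02, 1.0, -0.0, 0.0]
ft_force: [-0.5, -0.1, -1.5]
grip_width: 0.176
```

```bash
python3 snap.py fin; python3 f.py
python3 - <<'E'
from plant import bot
from h import *
im=bot.camera("scene");m=bot.camera_model("scene");T=np.array(m["cam_to_world"])
a=np.radians(2.2);X=np.array([np.cos(a),np.sin(a),0]);Y=np.array([-X[1],X[0],0])
for z in(.0064,):
  print("frame corners px x5 crop")
u=proj(m,T,[.577,-.301,.03]).astype(int);x,y=u[0]-75,u[1]-60
c=cv2.resize(im[y:y+115,x:x+150,::-1],None,fx=5,fy=5,interpolation=cv2.INTER_CUBIC)
f=np.array([.577,-.301,0])
for hx,hy,z,col in((.035,.014,.0165,(0,255,0)),(.042,.021,.0064,(255,0,0)),(.037,.016,.0405,(0,255,255)),(.025,.008,.0875,(0,0,255))):
  for i,j in((1,1),(1,-1),(-1,1),(-1,-1)):
    q=(proj(m,T,f+X*hx*i+Y*hy*j+[0,0,z])-[x,y]+.5)*5;cv2.circle(c,tuple(int(v) for v in q),4,col,1)
cv2.imwrite("pics/finscene.png",c)
E
```

```text
17.45 [ 0.5766 -0.3007  0.0565] yaw -177.71 [-0.001 -0.    -0.001  0.001  0.    -0.001] [-0.578  0.622  0.016  0.964  0.    -0.618]
[ 0.11  0.04 -1.1 ] [0.7  0.37 0.54] [-0.002  0.006 -0.005] [ 0.5765 -0.3006  0.0563] 17.75
frame corners px x5 crop
```

View pics/fin.png

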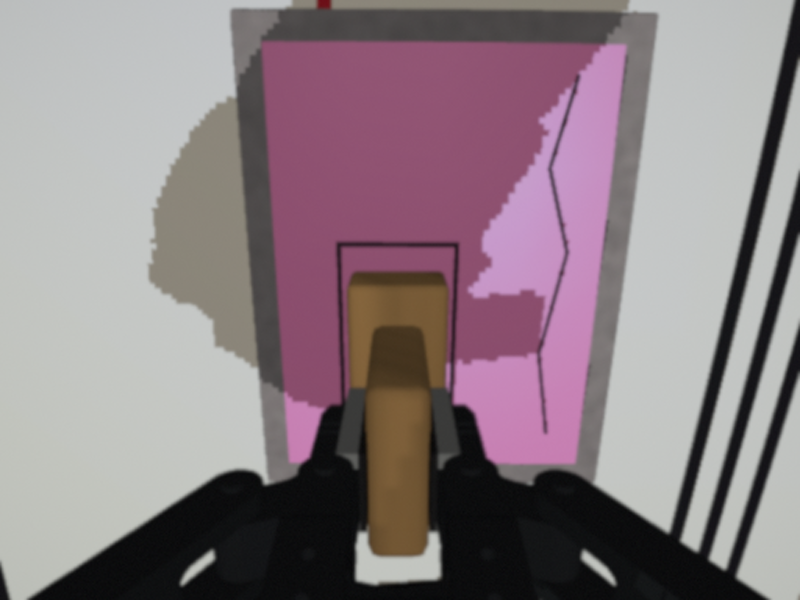

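View pics/finscene.png

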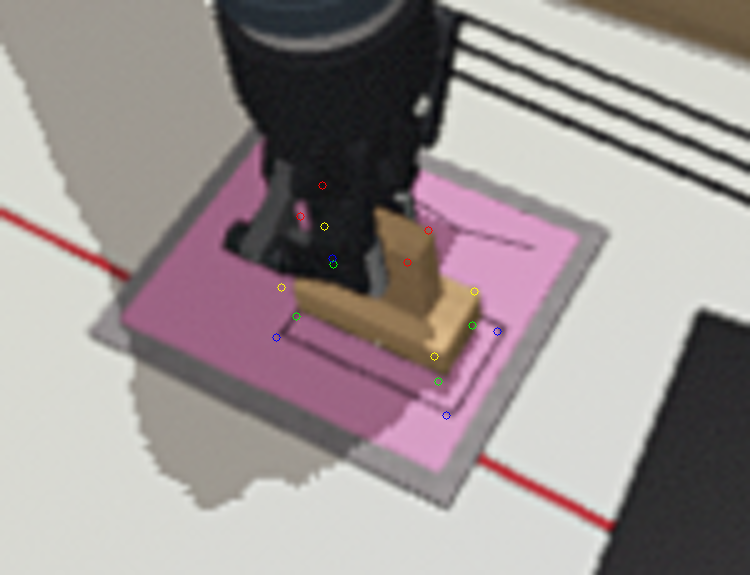

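Both final views look right: the frame lines run evenly either side of the block, and the scene crop overlay fits within 2–3 mm. As a check on level, I'll measure edge rows of the handle's and block's ends in the wrist image, with the upright-in-tray view as reference.

Run:
```python
import cv2,numpy as np
for n,c,r in(("st3",400,(230,460)),("fin",398,(255,570)),("st4",398,(255,570))):
    g=cv2.GaussianBlur(cv2.imread(f"pics/{n}.png",0).astype(float),(0,0),1.5)[:,c-10:c+11].mean(1);d=np.gradient(g)
    print(n,[(i,round(d[i],1)) for i in range(*r) if abs(d[i])>.7 and abs(d[i])==abs(d[i-5:i+6]).max()])
```

```text
st3 [(251, np.float64(5.1)), (281, np.float64(-5.9)), (315, np.float64(4.7)), (445, np.float64(2.0)), (453, np.float64(-2.5))]
fin [(271, np.float64(-7.6)), (285, np.float64(4.9)), (325, np.float64(-6.2)), (388, np.float64(3.8)), (556, np.float64(18.9))]
st4 [(285, np.float64(4.6)), (326, np.float64(-5.7)), (388, np.float64(3.6)), (556, np.float64(17.9))]
```

The handle's top edge is at row 388, so its end is at +23.3 mm at the top and +21.6 mm at the foot. That is level to about 0.02–0.04 rad, and centred on the frame within about 1 mm. Handing in.

```bash
python3 -c "
from plant import bot;print(bot.hand_in());s=bot.get_state();print(s['clock'],s['ee_pos'],s['grip_width'])"
```

```text
the job is handed in; nothing more can be done
None
the job is handed in; nothing more can be done
```

I inked the long stamp and handed in with it still gripped over the printed frame, about 10 mm above the card. `hand_in()` gives no verdict, so these results rest on my own checks.

- **Inking:** I pressed it squarely onto the middle of the pad, within about 2 mm and 1° by my measurements. The force was about 4.8 N, which means the felt sank about 4.0 mm of its 8 mm. It was held there for over a second.
- **Crossing:** I carried it over the organiser with its face about 0.187 m above the table, so about 37 mm clear of the 150 mm pencils.
- **Final pose:**
  - The face is about 10 mm above the card. This comes from the tool height and where the stamp met the felt.
  - It is centred on the frame within about 1–2 mm and aligned to about 0.1°.
  - The arm was still, at 17.75 s on the clock (limit 58 s), and the force reading showed only the stamp's weight, so nothing was touching.

**Disagreements:**
- Tilt measured from the wrist image came out at 0.02–0.04 rad, within the 0.10 limit. My first reading suggested about 0.1 rad, but I had misread an edge row.
- The scene camera overlay differed from the wrist camera by about 2–3 mm, roughly its calibration error.

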